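# Turn over a counting chamber and hold the loupe in focus above it

## Task

Check the ruled face of the glass counting chamber: first swing the hinged leaf that carries it right over by its bar handle until it lies flat on the other side of the hinge, ruled face up. Then pick up the loupe by its handle and hold it level above the centre of the chamber, with the lower rim of its barrel at the height of the upper edge of the black collar on the gauge post. Finish while still holding it steady there; the loupe must not touch the stand, and the collar and the other things on the desk stay where they are.

Things in the scene. Friction and masses are not known exactly. Their poses are not given: they have to be found in the camera images.
- stand: Turn-over stand, fixed to the desk. Grey base plate 142 x 124 x 8 mm; origin on the desk under the middle of the hinge, z up. Its x axis is along the hinge, the leaf lies on the -y side at first and must end on the +y side. The base spans x -62 to 80 mm and y -62 to 62 mm. Two hinge pillars at x = +-52 mm, 42 mm tall. An upright steel gauge post, 8 mm thick and 138 mm tall, stands at x = 68, y = 32 mm.
- leaf (a joint): Hinge of the leaf, rad: 0 lies flat on the stand's -y side (ruled face down), 1.57 upright, 3.14 (end stop) lies flat on the +y side (ruled face up). It starts at 0. The hinge is damped: let go, the leaf sinks slowly down flat to the side it leans to; moving it takes about 1 to 2 N at the bar.
- leaf_hinge (a point): Middle of the hinge axis, 35 mm above the desk; axes as the stand's.
- leaf_bar (a point): Middle of the leaf's round steel bar handle, 10 mm thick, 64 mm long, parallel to the hinge and 104 mm from it, in the plane of the leaf; 35 mm above the desk when the leaf is flat. Its two side arms are at +-30 mm along it; the free gap between the bar and the leaf's frame is 40 mm. The bar turns in the grip when the leaf swings.
- chamber_centre (a point): Centre of the counting chamber, a glass plate 76 mm (along the hinge) x 40 x 5 mm held fast in the leaf's 90 x 54 x 7 mm aluminium frame; the point is in mid thickness, in the hinge plane, 32 mm from the hinge, and turns over with the leaf. The ruled face has two small square steel platforms in the middle and white end fields.
- focus_mark (a point): Centre of the upper face of the black collar (20 mm diameter, 10 mm tall, with a short pointer towards the leaf and a thumbscrew away from it) that sits with friction on the gauge post. Its height, 85 to 115 mm above the desk, is the focal height for the lower rim of the loupe. Axes as the stand's, z up.
- loupe: Loose loupe, about 90 g: black open barrel 50 mm in diameter and 34 mm tall with a lens in it, standing on its lower rim on the desk, with a black side handle. Origin at the centre of the lower rim, z up along the barrel's axis. The handle leaves the barrel along the loupe's -x axis.
- loupe_grip (a point): Middle of the loupe's handle, 62 mm from the barrel's axis (loupe x = -62 mm) and 22 mm above the lower rim. The handle is 12 mm wide, 20 mm tall (12 to 32 mm above the rim) and 62 mm long (x -38 to -100 mm).
- spare_eyepiece: Bystander: black microscope eyepiece standing on end, 39 mm diameter, 46 mm tall, origin at its underside. Leave it alone.
- dropper_bottle: Bystander: small brown dropper bottle, 29 mm diameter, 102 mm tall, origin at its underside. Leave it alone.
- slide_box: Bystander: closed green slide box, 73 x 105 x 34 mm, origin at its underside. Leave it alone.
Things that resemble listed ones, but are neither listed nor needed, are in the scene too. What is shaped like the loupe but pink is not meant.

How it is judged:
By the outcome, as a careful person would: the job done as asked, in the order asked, and still so for the second after the job is handed in, while the arm keeps its last pose, push and grip.
It also fails if it takes over 58 s, if anything falls off the work surface, if the arm or the gripper's body presses on something with over 40 N, if the wrist force passes 120 N, or if a joint passes its speed limit or range.

## Robot

A 6-joint arm with a two-finger parallel gripper is mounted at the origin on a cart in front of the work surface, level with it; the furniture and walls round the work are solid. World frame = base frame: x ahead of the robot, y to its left, z up, the work surface at z = 0. Lengths are in m, angles in rad, forces in N, time in s.
With the tool pointing down it reaches from about 0.35 to 0.85 m from the base axis. Payload 8.1 kg.
Tool frame: the origin (TCP) lies midway between the tips of the shut fingers; the grasp point (between the pads) lies 19 mm behind it; z points along the fingers, y is the direction in which the jaws open and shut (so a half turn about z gives the same grasp; the last joint's range is limited). The gripper opens to 85 mm and grips with 20 to 120 N. Pads are 22 mm wide; open, the fingers measure 114 mm over their backs; the gripper's body (76 mm by 85 mm) begins 54 mm behind the grasp point. The pads swing forward as they close: fully open they stand 13 mm farther back than shut.
Start: joints at [-1.424, 0.13, 1.488, -0, 1.523, -0.085], TCP at [0.138, -0.584, 0.199] pointing down, gripper open.
Joint ranges: [-2.96, 2.96], [-0.89, 2.26], [0.02, 2.5], [-1.34, 4.48], [0, 2.73], [-2.66, 2.66]. Speed limits (rad/s): [2.39, 2.39, 2.79, 3.14, 3.14, 3.14].

## Interface

Orientations are given as a 3x3 rotation matrix whose columns are the frame's x, y, z axes.
In Python, from cell import arm, vision gives the robot as it stands.
- The arm moves only by the tool arm_command, never from a script. Its argument "rows" is one flat list of numbers, 7 for each row, row after row: the gripper's target within -1 to 1 (shut at 1, half-way at 0, fully open at -1), then the shift along the tool's x, y, z in m, then the turn, a rotation vector about the tool's x, y, z in degrees. In form: [claw, tx, ty, tz, ax, ay, az, claw, tx, ty, tz, ax, ay, az, ...]. A call has 1 to 12 rows; each row is the pose to reach, as a shift and turn from the pose commanded when the call began, along the tool's axes at that moment; what a row does not reach only later rows make up. A row lasts 1/10 s, in which the tool goes at most 50 mm and 8.59 degrees, less where a joint would pass 70% of its speed; a pose out of reach is approached as far as the arm can. A call with a gripper value outside its range is refused whole. The fingers move at their own pace and stop on an object; "newtons" is the grip in N (left out, the last holds). Time passes only in rows, so rows that repeat a pose let the fingers close. It gives the time, the measured TCP pose, the force and the opening at its end, in the units of the state.
- arm.get_state(): the state, without advancing time (a new reading comes with each control period).
- vision.grab_frame(name): name is "scene" or "top" or "wrist"; returns a dict with "img" (420x560x3 uint8, red, green, blue), "depth" (420x560 float32, m along the optical axis (not along the pixel's ray), 0 where there is no reading), "vfov" (degrees; the focal length in pixels is half the picture's height over the tangent of half this angle, whatever the lens; pixels are square), "cx", "cy" (the principal point, pixels), "R" (3x3) and "t" (3): a world point X has camera coordinates R X + t; the wrist camera has in their place "hand_eye" (4x4, takes a point from camera to tool coordinates, whose origin is the TCP and whose axes are the flange's). Camera axes: x right, y down, z forward; pixel columns grow to the right and rows downward; lengths in m; the calibration is good to about 2 mm. A picture is of the moment at which its call begins: read the wrist's pose just before it.
- arm.job_done(): hands the job in, once; it reports no verdict.
The state is a dict: "clock": time; "joint_positions": joint angles; "dq": joint speeds; "joint_torque": joint torques, N m; "tcp_pos": TCP position; "orientation": TCP orientation; "ft_force": force on the tool from outside, world axes, zero at the start; "torque": the same for the moment, N m; "gripper_width": finger opening in m.
Only numpy, scipy, OpenCV 4.12 (cv2) and the standard library are available. Lean on these libraries where they do the work, as an engineer would, in place of code of your own. Each camera call takes 0.05 s, during which the arm holds its last target. There are 200 camera calls.

## Working session

There is one attempt and no reset: what is moved stays moved. The work goes in short steps, Python scripts to look and compute and a tool call to move; the robot and the scene stay as the last step left them, time stands still between calls to the robot, and variables do not carry over. Pictures are saved under pics/ and viewed, about 8 in all and at most 12, crops included, and the job is handed in when it is done.

Besides the shell and the picture viewer there is one more tool, called after "Request:" by a JSON object that holds its "fn" and its "kwargs", one argument or row to a line. arm_command: Moves the arm, as the interface text tells. Its arguments: {"type":"object","properties":{"rows":{"type":"array","items":{"type":"number"}},"newtons":{"type":"number"}},"required":["rows"]}

```bash
ls; mkdir -p pics
cat > h.py <<'E'
import numpy as np, cv2, pickle
from cell import arm, vision
def grab(n):
    s=arm.get_state(); f=vision.grab_frame(n)
    if n=="wrist":
        T=np.eye(4);T[:3,:3]=s["orientation"];T[:3,3]=s["tcp_pos"];T=T@np.array(f["hand_eye"])
        f["R"]=T[:3,:3].T; f["t"]=-T[:3,:3].T@T[:3,3]
    return f
def cloud(f):
    d=f["depth"];h,w=d.shape;fl=h/2/np.tan(np.radians(f["vfov"])/2)
    v,u=np.mgrid[:h,:w]
    P=np.stack([(u-f["cx"])/fl*d,(v-f["cy"])/fl*d,d],-1)
    W=(P-np.array(f["t"]))@np.array(f["R"]); W[d<=0]=np.nan
    return W
def save(n,img): cv2.imwrite("pics/"+n,cv2.cvtColor(img,cv2.COLOR_RGB2BGR))
def proj(f,X):
    p=np.array(f["R"])@X+np.array(f["t"]);fl=210/np.tan(np.radians(f["vfov"])/2)
    return fl*p[0]/p[2]+f["cx"],fl*p[1]/p[2]+f["cy"]
E
python3 - <<'E'
from h import *
for n in("top","scene"):
    f=grab(n);pickle.dump(f,open(n+".pkl","wb"));save(n+"0.png",f["img"]);print(n,f["vfov"],np.round(f["t"],3))
    W=cloud(f)
    print(np.round(W[::70,::80],3).tolist())
E
```

```text
pics
top 53.19909712711684 [-0.155  0.527  0.903]
[[[0.868, 0.266, 0.326], [0.884, 0.138, 0.293], [0.904, -0.004, 0.253], [0.925, -0.163, 0.209], [0.911, -0.332, 0.211], [0.864, -0.482, 0.257], [1.255, -0.993, -0.298]], [[nan, nan, nan], [0.896, 0.253, 0.031], [0.874, 0.051, 0.042], [0.864, -0.147, 0.033], [0.848, -0.347, 0.032], [1.129, -0.76, -0.519], [1.123, -1.098, -0.556]], [[0.739, 0.464, -0.002], [0.704, 0.244, 0.046], [0.686, 0.053, 0.053], [0.671, -0.136, 0.053], [0.665, -0.328, 0.03], [0.643, -0.514, 0.049], [0.827, -1.042, -0.554]], [[0.56, 0.454, -0.001], [0.538, 0.25, 0.027], [0.521, 0.061, 0.037], [0.51, -0.123, 0.021], [0.499, -0.314, -0.004], [0.478, -0.496, 0.031], [0.577, -1.077, -0.717]], [[0.393, 0.445, -0.001], [0.378, 0.261, -0.002], [0.363, 0.075, -0.004], [0.348, -0.111, -0.003], [0.333, -0.297, -0.004], [0.319, -0.706, -0.725], [0.293, -1.029, -0.725]], [[0.178, 0.882, -0.722], [0.153, 0.573, -0.722], [0.129, 0.264, -0.72], [0.116, -0.054, -0.617], [0.078, -0.357, -0.726], [0.054, -0.666, -0.717], [0.028, -0.977, -0.719]]]
scene 53.310303601178774 [-0.524  0.
[... 320 characters left out ...]
, -0.301, 0.439]], [[-0.098, 0.019, 0.355], [0.048, -0.053, 0.346], [0.478, 0.6, 0.139], [0.122, -0.622, 0.454], [0.889, 0.068, 0.184], [1.233, -0.033, 0.15], [1.002, -0.478, 0.281]], [[-0.118, 1.67, -0.402], [0.014, -0.067, 0.187], [0.374, 0.418, -0.087], [0.13, -0.601, 0.348], [0.698, -0.154, 0.03], [0.901, -0.314, 0.032], [0.971, -0.535, 0.092]], [[-0.219, 1.449, -0.724], [-0.022, -0.075, 0.011], [0.146, -0.16, -0.013], [0.407, -0.116, -0.142], [0.459, -0.422, -0.0], [0.619, -0.543, -0.001], [1.169, -0.494, -0.251]], [[-0.282, 0.802, -0.716], [-0.066, -0.123, -0.153], [0.279, 0.39, -0.727], [0.396, -0.111, -0.423], [0.371, -0.525, -0.102], [0.799, -0.457, -0.393], [1.262, -0.516, -0.61]]]
```

View pics/top0.png

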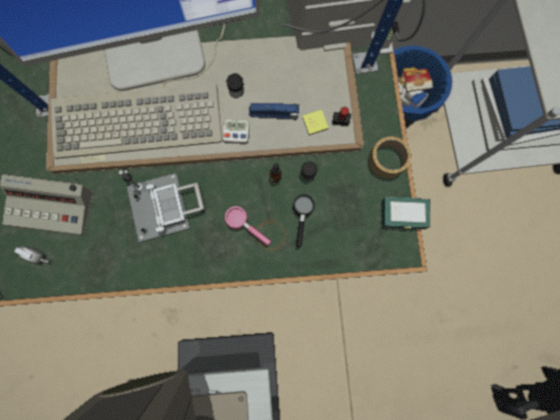

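View pics/scene0.png

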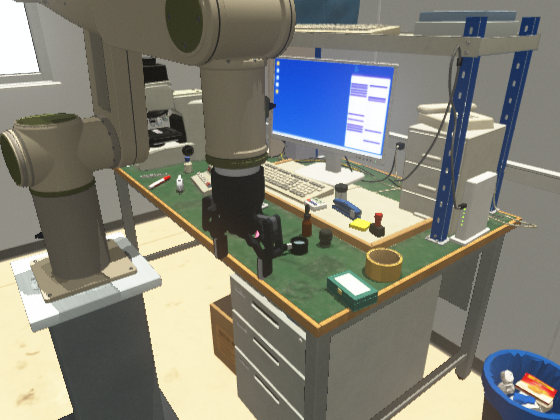

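The top view shows the stand near (160,207) with the bar handle to the right at (197,197). The black loupe is at (303,205) with its handle pointing down to (300,245), and the pink decoy is at (236,217). I'll enlarge the stand and measure.

Run:
```python
from h import *
f=pickle.load(open("top.pkl","rb"));W=cloud(f)
r0,r1,c0,c1=160,255,105,215
save("crop1.png",cv2.resize(f["img"][r0:r1,c0:c1],None,fx=7,fy=6.3,interpolation=cv2.INTER_CUBIC)[:600])
Z=W[...,2]
np.set_printoptions(linewidth=250)
print("stand z mm");print(np.nan_to_num(Z[160:250:3,110:212:3]*1000).astype(int))
print("loupe z");print(np.nan_to_num(Z[190:252:3,285:322:3]*1000).astype(int))
m=(Z>0.012)&(Z<.06);mm=np.zeros_like(m);mm[190:252,285:322]=1;Q=W[m&mm];print(len(Q),Q.min(0),Q.max(0))
for u,v in [(303,205),(300,245),(160,207),(197,197),(127,177)]:print(u,v,W[v,u])
```

```text
stand z mm
[[31 30 32 ... 27 26 24]
 [37 33 34 ... -2 -1 -1]
 [34 31 32 ... -4 -5 -4]
 ...
 [-2 -3  0 ... -1  0  0]
 [-1 -1 -6 ...  0 -4 -3]
 [-4 -3  0 ... -2 -2  2]]
loupe z
[[-2 -5 -1  0  0 -2  0 -2 -2 -2 -3 -3 -6]
 [ 0 -3 -3  0 -2  0  1 -1  0 -2 -4 -4 -3]
 [-3 -1 -3 -3 31 30 25 32 33 -4 -3 -2 -3]
 [-3 -3  3  0 19 17 20 18 21 33 -4  1  0]
 [-1 -3  0 31 18 22 18 21 20 28 -3 -5 -1]
 [-3 -1  0 30 18 21 20 18 18 28 -3  0 -1]
 [-2 -3  0 31 23 21 18 18 17 31 -3 -1  0]
 [-3 -1 -4 13 29 17 17 20 27  1 -4 -4 -2]
 [ 0 -2  0  0 13 29 31 33  7 -2 -4 -4  0]
 [ 0 -1 -1 -1 -2 28 28 -4 -4 -3 -2 -2 -7]
 [-1 -1 -3 -3 -2 24 -2  0  0 -1 -1  0 -3]
 [-3 -1 -4 -1 -1 33 31  2 -2  0 -1  0  0]
 [-2 -3 -2 -3 -3 27 27  1  2 -3  0  0 -2]
 [ 0 -2 -1  0 -1 29 -2 -2 -3  0 -4  1 -1]
 [ 0 -2 -2  0 16 29 -1 -2 -4 -4 -1 -5 -1]
 [-2 -3 -3  0 27 29 -3  0 -4 -4  1 -2  1]
 [-1 -1  0 -3 27 29 -1 -3 -4 -1 -1 -2 -3]
 [ 0  1  0 -2 27 30 -4 -2  0 -2  0 -1  0]
 [-4 -4 -1 -1 27 29 -3 -3 -2 -4 -2 -2  1]
 [-3 -4 -5  0  0 -2 -4  0 -3  1 -5 -2  1]
 [-2  0 -1 -2 -1  0 -2 -1  0  0 -2 -1 -3]]
533 [ 0.41176638 -0.29586117  0.01246105] [ 0.53430803 -0.2462741   0.03601436]
303 205 [ 0.50994103 -0.27218478  0.02025764]
300 245 [ 0.41512548 -0.25534945  0.03022613]
160 207 [0.52875339 0.06148119 0.03445176]
197 197 [ 0.54447586 -0.02619101  0.03995929]
127 177 [0.58761562 0.11598318 0.09925624]
```

View pics/crop1.png

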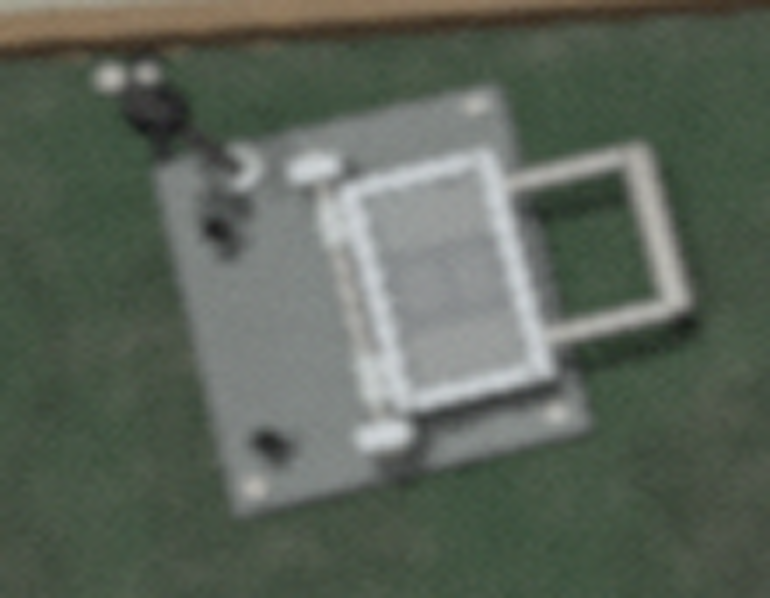

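The crop shows the base corners at about (155,172), (497,88), (590,430) and (235,515). The pillars are at (315,168) and (385,435), the bar runs (638,145)–(680,305), and the post foot is at (242,168) leaning to upper left. I'll fit the stand pose from these.

```bash
cat > fit.py <<'E'
from h import *
from scipy.optimize import least_squares
def fitstand(f,obs):
    def X(p,S): c,s=np.cos(p[2]),np.sin(p[2]); return np.array([p[0]+c*S[0]-s*S[1],p[1]+s*S[0]+c*S[1],S[2]])
    fun=lambda p:np.concatenate([np.array(proj(f,X(p,np.array(S)/1000)))-uv for S,uv in obs])
    r=least_squares(fun,[.53,.07,0.1],loss='soft_l1');return r.x,fun(r.x),X
E
python3 - <<'E'
from fit import *
f=pickle.load(open("top.pkl","rb"));W=cloud(f);Z=W[...,2]
C=lambda u,v:np.array([105+(u+.5)/7-.5,160+(v+.5)/6.3-.5])
obs=[((80,62,8),C(155,172)),((80,-62,8),C(497,88)),((-62,-62,8),C(590,430)),((-62,62,8),C(235,515)),
((52,0,42),C(315,166)),((-52,0,42),C(385,435)),((30,-104,40),C(638,150)),((-30,-104,40),C(680,302))]
p,r,X=fitstand(f,obs);print(p,np.round(r,1))
for S in [(68,32,138),(68,32,100),(0,-104,35),(0,104,35),(0,32,35)]:print(S,X(p,np.array(S)/1000),proj(f,X(p,np.array(S)/1000)))
# bar from depth
c,s=np.cos(p[2]),np.sin(p[2]);S=(W-[p[0],p[1],0]);S=np.stack([S[...,0]*c+S[...,1]*s,-S[...,0]*s+S[...,1]*c,S[...,2]],-1)
m=(abs(S[...,0])<22)&(S[...,1]<-90)&(S[...,1]>-.13)&(abs(S[...,0])<.022)&(S[...,2]>.025);print("bar",m.sum(),np.median(S[m],0))
m=(abs(S[...,0]-.068)<.025)&(abs(S[...,1]-.032)<.025)&(S[...,2]>.06);print("post",np.round(S[m]*1000).astype(int).tolist())
# loupe
u0,u1,v0,v1=285,322,190,252
Q=W[v0:v1,u0:u1].reshape(-1,3);Q=Q[(Q[:,2]>.010)&(Q[:,2]<.04)]
cc=np.array([.510,-.272])
top=Q[(Q[:,2]>.025)&(np.hypot(*(Q[:,:2]-cc).T)<.031)]
fc=lambda q:np.hypot(top[:,0]-q[0],top[:,1]-q[1])-q[2]
q=least_squares(fc,[*cc,.024],loss='soft_l1',f_scale=.003).x;print("barrel",q)
H=Q[(np.hypot(*(Q[:,:2]-q[:2]).T)>.04)&(Q[:,2]>.02)];l=cv2.fitLine(H[:,:2].astype(np.float32),cv2.DIST_L2,0,.01,.01).ravel();print("handle",l,H.min(0),H.max(0),len(H))
d=-l[:2] if l[0]>0 else l[:2]; print("angle +x loupe",np.degrees(np.arctan2(-d[1],-d[0])),"grip",q[:2]+.062*d, l[2:]+d*0)
E
```

```text
[0.52739776 0.07229376 0.19538719] [-0.8 -1.3  0.4 -1.3  0.8  0.   0.1  0.7  0.1  0.3 -0.1  0.2 -0.3  0.2
 -0.2  0.2]
(68, 32, 138) [0.58789121 0.11688684 0.138     ] (np.float64(120.48429147013115), np.float64(172.01237395738266))
(68, 32, 100) [0.58789121 0.11688684 0.1       ] (np.float64(126.47428597963608), np.float64(176.82050702015232))
(0, -104, 35) [ 0.54758898 -0.02972738  0.035     ] (np.float64(198.81047584087116), np.float64(196.05557025420092))
(0, 104, 35) [0.50720654 0.17431491 0.035     ] (np.float64(111.21293991669197), np.float64(219.86705267440772))
(0, 32, 35) [0.52118508 0.10368489 0.035     ] (np.float64(141.78998973059277), np.float64(211.5553475970447))
bar 0 [nan nan nan]
post [[89, 33, 101], [90, 32, 97], [89, 30, 97], [89, 37, 96], [88, 34, 99], [87, 32, 97], [87, 30, 98], [87, 38, 95], [84, 34, 101], [86, 33, 96], [86, 31, 94], [72, 35, 135], [71, 33, 135], [70, 31, 138], [84, 36, 96], [83, 33, 96], [84, 32, 94], [70, 36, 135], [70, 34, 134], [70, 33, 132], [70, 31, 131], [82, 36, 96], [81, 34, 97], [80, 32, 97], [68, 36, 135], [67, 34, 136], [66, 31, 138
[... 1027 characters left out ...]
 102], [61, 29, 96], [61, 28, 93], [67, 30, 76], [69, 30, 67], [61, 40, 98], [61, 38, 97], [59, 35, 100], [58, 33, 100], [59, 32, 96], [61, 31, 89], [65, 33, 75], [66, 32, 72], [68, 31, 64], [68, 30, 61], [57, 36, 98], [55, 33, 102], [56, 32, 98], [64, 34, 71], [66, 34, 66], [65, 32, 65], [66, 30, 61], [55, 36, 98], [55, 34, 98], [54, 32, 98], [53, 37, 99], [52, 35, 98], [51, 32, 99], [50, 35, 99], [50, 33, 97], [49, 31, 97], [49, 36, 96]]
barrel [ 0.50875498 -0.27144979  0.02298813]
handle [ 0.97625905 -0.21660616  0.4405596  -0.2565203 ] [ 0.41184691 -0.26759812  0.02069769] [ 0.46864521 -0.2462741   0.03469443] 133
angle +x loupe -12.509773 grip [ 0.44822692 -0.2580202 ] [ 0.4405596 -0.2565203]
  return _methods._mean(a, axis=axis, dtype=dtype,
  ret = um.true_divide(
```

```bash
cat > plan.py <<'E'
from h import *
from scipy.spatial.transform import Rotation as Ro
P0=np.array([0.5274,0.0723,0.0]);YAW=0.1954
RS=Ro.from_euler('z',YAW).as_matrix()
def sw(S): return P0+RS@(np.array(S)/1000)   # stand mm -> world m
def down(yaw,flip=0): # tool z down; tool y along world dir yaw+90
    y=np.array([-np.sin(yaw),np.cos(yaw),0])*(-1 if flip else 1);z=np.array([0,0,-1.]);return np.stack([np.cross(y,z),y,z],1)
def rel(pos,R,s=None):
    s=s or arm.get_state();R0=np.array(s["orientation"]);
    return np.r_[R0.T@(np.array(pos)-s["tcp_pos"]),Ro.from_matrix(R0.T@R).as_rotvec(degrees=True)]
E
python3 - <<'E'
from plan import *
s=arm.get_state();print(s["clock"],np.round(s["orientation"],3).tolist(),s["gripper_width"],s["ft_force"])
for fl in(0,1):print(fl,np.round(rel(sw((-4,-104,200)),down(YAW,fl)),4).tolist())
E
```

```text
0.1 [[0.973, 0.23, -0.0], [0.23, -0.973, 0.002], [0.0, -0.002, -1.0]] 0.08540210770023639 [-0.12442876  1.03325756 -0.23955511]
0 [0.5221, -0.4449, -0.0015, 0.0101, -0.1489, -177.9163]
1 [0.5221, -0.4449, -0.0015, -0.0959, -0.0065, 2.0837]
```

Request:
{"fn": "arm_command", "kwargs": {
  "rows": [-1,0.5221,-0.4449,0,0,0,2.08,-1,0.5221,-0.4449,0,0,0,2.08,-1,0.5221,-0.4449,0,0,0,2.08,-1,0.5221,-0.4449,0,0,0,2.08,-1,0.5221,-0.4449,0,0,0,2.08,-1,0.5221,-0.4449,0,0,0,2.08,-1,0.5221,-0.4449,0,0,0,2.08,-1,0.5221,-0.4449,0,0,0,2.08,-1,0.5221,-0.4449,0,0,0,2.08,0,0.5221,-0.4449,0,0,0,2.08,0.2,0.5221,-0.4449,0,0,0,2.08,0.2,0.5221,-0.4449,0,0,0,2.08],
  "newtons": 20
}}

```text
clock: 1.3
tcp_pos: [0.4936, -0.0983, 0.1985]
orientation: [[0.981, 0.194, -0.0], [0.194, -0.981, -0.0], [-0.0, 0.0, -1.0]]
ft_force: [1.0, -1.3, 1.1]
gripper_width: 0.0439
```

Run:
```python
from plan import *
s=arm.get_state();print(s["clock"],s["tcp_pos"],s["gripper_width"])
print(np.round(rel(sw((-4,-104,200)),down(YAW,1)),4).tolist())
```

```text
1.3 [ 0.49359755 -0.09826781  0.19848676] 0.043937978911511855
[0.0623, -0.0567, -0.0015, 0.0038, 0.0085, 0.0127]
```

Request:
{"fn": "arm_command", "kwargs": {
  "rows": [0.2,0.0623,-0.0567,0,0,0,0,0.2,0.0623,-0.0567,0,0,0,0,0.2,0.0623,-0.0567,0,0,0,0,0.2,0.0623,-0.0567,0,0,0,0]
}}

```text
clock: 1.7
tcp_pos: [0.5427, -0.0319, 0.1979]
orientation: [[0.981, 0.196, -0.002], [0.196, -0.981, -0.0], [-0.002, -0.0, -1.0]]
ft_force: [0.2, -0.3, -0.0]
gripper_width: 0.0344
```

Run:
```python
from plan import *
f=grab("wrist");s=arm.get_state();print(s["clock"],s["tcp_pos"],s["gripper_width"])
pickle.dump(f,open("w1.pkl","wb"))
im=f["img"].copy()
for S in [(30,-104,35),(-30,-104,35),(52,0,42),(-52,0,42),(68,32,100),(80,-62,8)]:
    u,v=proj(f,sw(S));cv2.circle(im,(int(round(u)),int(round(v))),3,(255,0,255),1)
save("w1.png",im)
W=cloud(f);S=(W-P0)@RS*1000
m=(abs(S[...,0])<20)&(S[...,1]<-92)&(S[...,1]>-118)&(S[...,2]>28)&(S[...,2]<50);print("bar",m.sum(),np.nanmedian(S[m],0),S[m].min(0),S[m].max(0))
m=(abs(S[...,0]-68)<20)&(abs(S[...,1]-32)<12)&(S[...,2]>60);print("post",m.sum(),np.sort(S[m][:,2]).round()[::10].tolist())
print(np.round(rel(sw((-4,-104,200)),down(YAW,1)),4).tolist())
```

```text
1.75 [ 0.54250411 -0.03273969  0.19813   ] 0.034156815956598245
bar 302 [   0.29514641 -102.87337846   37.79123658] [ -19.54556251 -107.61917055   33.50275997] [ 19.97134964 -98.03695455  40.39093842]
post 900 [60.0, 63.0, 66.0, 69.0, 72.0, 74.0, 78.0, 92.0, 93.0, 94.0, 94.0, 95.0, 95.0, 96.0, 96.0, 97.0, 97.0, 97.0, 97.0, 98.0, 98.0, 98.0, 98.0, 98.0, 99.0, 99.0, 99.0, 99.0, 99.0, 99.0, 99.0, 99.0, 99.0, 99.0, 99.0, 100.0, 100.0, 100.0, 100.0, 100.0, 100.0, 100.0, 100.0, 100.0, 100.0, 100.0, 100.0, 100.0, 100.0, 100.0, 100.0, 100.0, 101.0, 101.0, 101.0, 101.0, 101.0, 101.0, 101.0, 102.0, 104.0, 106.0, 107.0, 109.0, 111.0, 112.0, 114.0, 116.0, 117.0, 119.0, 121.0, 122.0, 123.0, 125.0, 127.0, 128.0, 129.0, 131.0, 132.0, 133.0, 134.0, 136.0, 136.0, 136.0, 137.0, 137.0, 137.0, 137.0, 138.0, 138.0]
[0.0016, -0.002, -0.0019, 0.0, 0.0761, 0.0392]
```

View pics/w1.png

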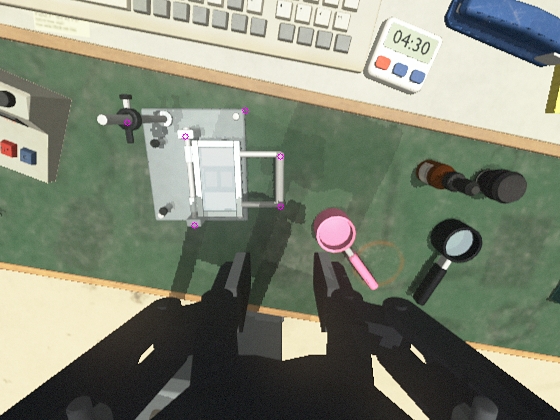

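Wrist view: my projected markers land on the bar ends (280,156)/(280,206) and on the pillars, so the stand fit holds. The collar at (127,118) has its top at about 100 mm. Next I descend onto the bar.

Request:
{"fn": "arm_command", "kwargs": {
  "rows": [0.2,0.0016,-0.0018,0.04,0,0,0,0.2,0.0016,-0.0018,0.08,0,0,0,0.2,0.0016,-0.0018,0.12,0,0,0,0.2,0.0016,-0.0018,0.15,0,0,0,0.2,0.0016,-0.0018,0.17,0,0,0,0.2,0.0016,-0.0018,0.181,0,0,0,0.2,0.0016,-0.0018,0.181,0,0,0,0.2,0.0016,-0.0018,0.181,0,0,0]
}}

```text
clock: 2.55
tcp_pos: [0.5448, -0.0312, 0.0188]
orientation: [[0.981, 0.193, 0.001], [0.193, -0.981, -0.0], [0.001, 0.001, -1.0]]
ft_force: [0.1, 1.1, -0.3]
gripper_width: 0.0343
```

Request:
{"fn": "arm_command", "kwargs": {
  "rows": [1,0,0,0,0,0,0,1,0,0,0,0,0,0,1,0,0,0,0,0,0,1,0,0,0,0,0,0,1,0,0,0,0,0,0],
  "newtons": 25
}}

```text
clock: 3.05
tcp_pos: [0.5444, -0.0304, 0.0179]
orientation: [[0.981, 0.194, 0.0], [0.194, -0.981, -0.0], [0.0, 0.0, -1.0]]
ft_force: [-0.7, -0.4, -0.1]
gripper_width: 0.0001
```

Run:
```python
from plan import *
s=arm.get_state();S0=RS.T@(s["tcp_pos"]-P0)*1000;print(S0)
y0=S0[1];hy=0
# arc rows in tool frame (tool x=stand x, y=-stand y, z=-z) relative to start; hinge offset
for a in range(0,185,9):
    t=np.radians(a);dy=104*(1-np.cos(t));dz=104*np.sin(t)
    print(a,round(-dy/1000,4),round(-dz/1000,4))
```

```text
[  -3.2811237  -104.06855272   17.90849815]
0 -0.0 -0.0
9 -0.0013 -0.0163
18 -0.0051 -0.0321
27 -0.0113 -0.0472
36 -0.0199 -0.0611
45 -0.0305 -0.0735
54 -0.0429 -0.0841
63 -0.0568 -0.0927
72 -0.0719 -0.0989
81 -0.0877 -0.1027
90 -0.104 -0.104
99 -0.1203 -0.1027
108 -0.1361 -0.0989
117 -0.1512 -0.0927
126 -0.1651 -0.0841
135 -0.1775 -0.0735
144 -0.1881 -0.0611
153 -0.1967 -0.0472
162 -0.2029 -0.0321
171 -0.2067 -0.0163
180 -0.208 -0.0
```

Width went to 0, so the grip missed the bar. I'll take a look.

Run:
```python
from plan import *
f=grab("wrist");g=grab("top");s=arm.get_state();print(s["tcp_pos"],s["gripper_width"],s["ft_force"])
a=f["img"];b=cv2.resize(g["img"][150:250,100:240],(560,400))
save("w2.png",np.vstack([cv2.resize(a,(400,300)),cv2.resize(b,(400,286))]))
W=cloud(g);S=(W-P0)@RS*1000
m=(abs(S[...,0])<33)&(S[...,1]>-125)&(S[...,1]<-60)&(S[...,2]>20)&(S[...,2]<60);print(np.round(S[m][::6]).astype(int).tolist())
```

```text
[ 0.54424958 -0.03044801  0.01772005] -9.276041280038358e-06 [ 0.2714516  -0.31363084 -0.77745185]
[[-12, -110, 58], [-16, -101, 53], [-15, -103, 36], [-18, -98, 34], [-21, -99, 35], [-25, -104, 39], [-27, -93, 35], [-31, -107, 36], [-31, -100, 37], [-32, -95, 38]]
```

View pics/w2.png

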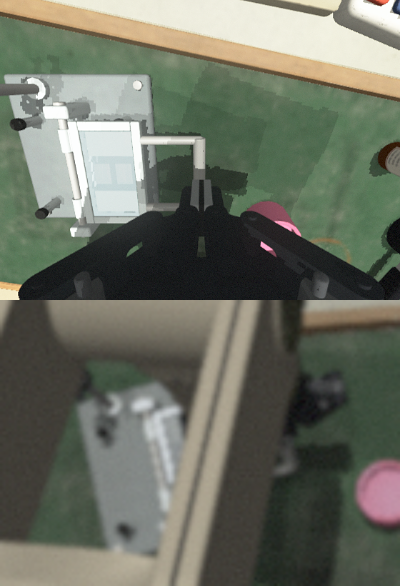

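Run:
```python
from plan import *
f=grab("wrist");im=f["img"];pickle.dump(f,open("w3.pkl","wb"))
s=arm.get_state();print(proj(f,np.array(s["tcp_pos"])),[np.round(proj(f,sw(q))) for q in [(30,-104,35),(-30,-104,35),(-3,-104,35)]])
save("w3.png",cv2.resize(im[170:320,180:380],(800,600),interpolation=cv2.INTER_CUBIC))
W=cloud(f);S=(W-P0)@RS*1000
np.set_printoptions(linewidth=200,threshold=9999)
for u in(270,280,285,290,300):print(u,[(v,*np.round(S[v,u]).astype(int)) for v in range(190,300,10) if not np.isnan(S[v,u,0])])
```

```text
(np.float64(280.3118155688938), np.float64(241.97076115514668)) [array([280., 200.]), array([280., 293.]), array([280., 253.])]
270 [(190, np.int64(36), np.int64(-98), np.int64(35)), (200, np.int64(30), np.int64(-98), np.int64(36)), (210, np.int64(24), np.int64(-98), np.int64(35)), (220, np.int64(18), np.int64(-98), np.int64(35)), (230, np.int64(11), np.int64(-98), np.int64(34)), (240, np.int64(5), np.int64(-98), np.int64(34)), (250, np.int64(-18), np.int64(-96), np.int64(-1)), (260, np.int64(8), np.int64(-99), np.int64(64)), (270, np.int64(8), np.int64(-100), np.int64(74)), (280, np.int64(6), np.int64(-100), np.int64(81)), (290, np.int64(9), np.int64(-100), np.int64(92))]
280 [(190, np.int64(35), np.int64(-104), np.int64(35)), (200, np.int64(31), np.int64(-104), np.int64(39)), (210, np.int64(25), np.int64(-104), np.int64(38)), (220, np.int64(20), np.int64(-104), np.int64(40)), (230, np.int64(13), np.int64(-104), np.int64(39)), (240, np.int64(7), np.int64(-104), np.int64(39)), (250, np.int64(1), np.int64(-104), np.int64(40)), (260, np.int64(7), np.int64(-104), np.int64(64)), (270, np
[... 1127 characters left out ...]
64(8), np.int64(-109), np.int64(74)), (280, np.int64(7), np.int64(-108), np.int64(82)), (290, np.int64(9), np.int64(-108), np.int64(92))]
300 [(190, np.int64(27), np.int64(-117), np.int64(-1)), (200, np.int64(20), np.int64(-118), np.int64(-1)), (210, np.int64(12), np.int64(-118), np.int64(-1)), (220, np.int64(5), np.int64(-118), np.int64(-2)), (230, np.int64(-2), np.int64(-118), np.int64(-1)), (240, np.int64(-10), np.int64(-118), np.int64(-2)), (250, np.int64(-18), np.int64(-118), np.int64(0)), (260, np.int64(3), np.int64(-114), np.int64(56)), (270, np.int64(4), np.int64(-114), np.int64(67)), (280, np.int64(3), np.int64(-113), np.int64(75)), (290, np.int64(10), np.int64(-112), np.int64(94))]
```

View pics/w3.png

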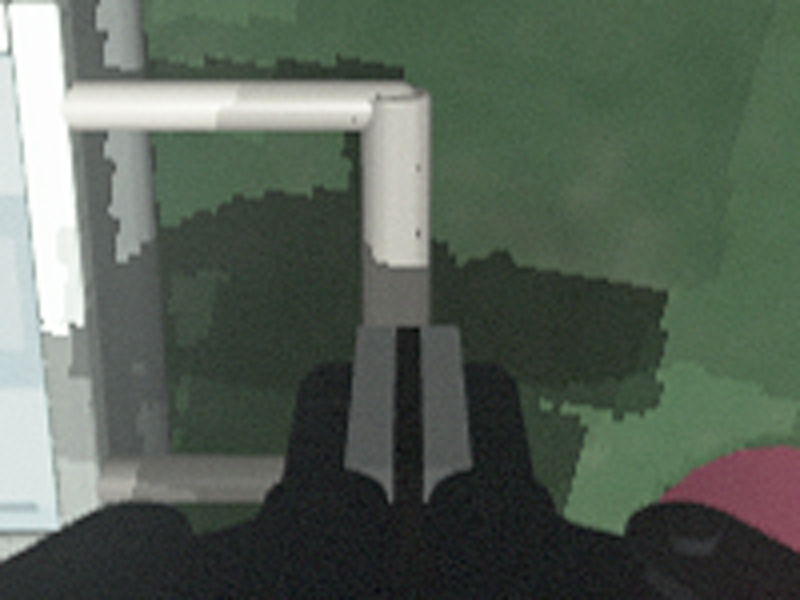

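Run:
```python
from plan import *
for n in("w1","w3"):
    f=pickle.load(open(n+".pkl","rb"));W=cloud(f);d=f["depth"]
    C=W@np.array(f["R"]).T+np.array(f["t"]);H=np.array(f["hand_eye"]);T=C@H[:3,:3].T+H[:3,3]
    print(n,"cam in tool",np.round(H,3).tolist())
    m=(T[...,2]<-.005)&(abs(T[...,1])<.07)&(T[...,0]<.03)&(T[...,2]>-.15)
    m&=(np.indices(d.shape)[0]>245)
    Q=np.round(T[m]*1000).astype(int);print(m.sum());o=np.argsort(-Q[:,2]);print(Q[o[:400:25]].tolist())
    for v in range(235,300,6):print(v,[tuple(np.round(T[v,u]*1000).astype(int).tolist()) for u in((243,325) if n=="w1" else(275,290))])
```

```text
w1 cam in tool [[0.0, -0.953, -0.302, 0.077], [1.0, 0.0, -0.0, 0.001], [0.0, -0.302, 0.953, -0.174], [0.0, 0.0, 0.0, 1.0]]
46109
[[1, -16, -32], [-5, -16, -34], [7, -16, -36], [0, -16, -37], [11, 21, -38], [11, -18, -38], [11, -18, -39], [11, 23, -39], [7, -25, -40], [10, -16, -40], [7, -16, -41], [8, -16, -41], [7, 29, -41], [11, -19, -42], [11, 19, -42], [7, 31, -43]]
235 [(-77, -53, 199), (-69, 57, 178)]
241 [(-87, -53, 200), (-77, 58, 178)]
247 [(-96, -53, 200), (-80, 56, 166)]
253 [(10, -19, -37), (11, 23, -39)]
259 [(11, -18, -45), (11, 22, -46)]
265 [(11, -17, -51), (11, 21, -52)]
271 [(11, -17, -57), (11, 21, -57)]
277 [(10, -16, -61), (11, 20, -62)]
283 [(8, -16, -62), (10, 19, -66)]
289 [(5, -16, -62), (10, 19, -70)]
295 [(2, -16, -63), (8, 19, -71)]
w3 cam in tool [[0.0, -0.953, -0.302, 0.077], [1.0, 0.0, -0.0, 0.001], [0.0, -0.302, 0.953, -0.174], [0.0, 0.0, 0.0, 1.0]]
50008
[[-39, 65, -5], [-40, 66, -7], [-41, 62, -9], [-39, 68, -12], [-41, 67, -13], [-2, -46, -14], [-39, 67, -15], [-21, -44, -15], [-21, -37, -16], [-21, -27, -16], [0, -46, -17], [-21, -32, -17], [-21, -22, -17], [-8, -46, -17], [5, -67, -18], [-22, -59, -18]]
235 [(14, -3, -21), (-2, 7, 18)]
241 [(9, -3, -20), (-8, 7, 19)]
247 [(6, -3, -21), (-12, 7, 19)]
253 [(10, -3, -38), (11, 5, -38)]
259 [(10, -2, -44), (11, 5, -45)]
265 [(11, -2, -52), (11, 5, -51)]
271 [(11, -2, -57), (11, 5, -56)]
277 [(10, -2, -61), (11, 5, -62)]
283 [(11, -2, -67), (11, 4, -67)]
289 [(10, -2, -70), (12, 4, -73)]
295 [(11, -2, -76), (12, 4, -77)]
```

The wrist depth shows the real fingertips about 37 mm behind the reported TCP: the pad edge is at tool z ≈ -37, and the bar lies untouched below the closed tips. So I should treat the grasp point as about 56 mm behind the reported TCP. I'll open, go 36 mm lower in small steps while watching the force, and close.

Request:
{"fn": "arm_command", "kwargs": {
  "rows": [0.2,0,0,0,0,0,0,0.2,0,0,0,0,0,0,0.2,0,0,0,0,0,0,0.2,0,0,0,0,0,0,0.2,0,0,0.008,0,0,0,0.2,0,0,0.016,0,0,0,0.2,0,0,0.02,0,0,0,0.2,0,0,0.02,0,0,0]
}}

```text
clock: 4.0
tcp_pos: [0.5431, -0.0303, -0.0037]
orientation: [[0.981, 0.194, -0.002], [0.194, -0.981, 0.0], [-0.002, -0.001, -1.0]]
ft_force: [0.8, -0.1, 0.8]
gripper_width: 0.0344
```

Request:
{"fn": "arm_command", "kwargs": {
  "rows": [0.2,0,0,0.006,0,0,0,0.2,0,0,0.011,0,0,0,0.2,0,0,0.015,0,0,0,0.2,0,0,0.016,0,0,0,0.2,0,0,0.016,0,0,0]
}}

```text
clock: 4.5
tcp_pos: [0.544, -0.0305, -0.0186]
orientation: [[0.981, 0.194, -0.001], [0.194, -0.981, 0.0], [-0.0, -0.0, -1.0]]
ft_force: [-0.2, 0.0, -0.4]
gripper_width: 0.0344
```

Request:
{"fn": "arm_command", "kwargs": {
  "rows": [1,0,0,0,0,0,0,1,0,0,0,0,0,0,1,0,0,0,0,0,0,1,0,0,0,0,0,0,1,0,0,0,0,0,0],
  "newtons": 25
}}

```text
clock: 5.0
tcp_pos: [0.5441, -0.0286, -0.0181]
orientation: [[0.981, 0.195, -0.0], [0.195, -0.981, 0.003], [0.0, -0.003, -1.0]]
ft_force: [-2.8, 8.5, 2.5]
gripper_width: 0.0087
```

Gripped the bar (8.7 mm). The 8.5 N side force shows I am about 1.8 mm off centre, so I'll fold that into the arc.

Request:
{"fn": "arm_command", "kwargs": {
  "rows": [1,0,-0.0022,-0.0091,0,0,0,1,0,-0.0034,-0.0181,0,0,0,1,0,-0.0053,-0.0269,0,0,0,1,0,-0.0081,-0.0356,0,0,0,1,0,-0.0115,-0.044,0,0,0,1,0,-0.0157,-0.052,0,0,0,1,0,-0.0206,-0.0597,0,0,0,1,0,-0.0261,-0.0668,0,0,0,1,0,-0.0323,-0.0735,0,0,0,1,0,-0.039,-0.0797,0,0,0,1,0,-0.0461,-0.0852,0,0,0,1,0,-0.0538,-0.0901,0,0,0]
}}

```text
clock: 6.2
tcp_pos: [0.5348, 0.0208, 0.0743]
orientation: [[0.981, 0.194, 0.002], [0.194, -0.981, -0.003], [0.002, 0.003, -1.0]]
ft_force: [-1.1, -6.3, 6.7]
gripper_width: 0.0087
```

Request:
{"fn": "arm_command", "kwargs": {
  "rows": [1,0,-0.008,-0.0057,0,0,0,1,0,-0.0164,-0.0092,0,0,0,1,0,-0.0251,-0.0119,0,0,0,1,0,-0.0339,-0.0139,0,0,0,1,0,-0.0429,-0.015,0,0,0,1,0,-0.052,-0.0154,0,0,0,1,0,-0.0611,-0.015,0,0,0,1,0,-0.0701,-0.0139,0,0,0,1,0,-0.0789,-0.0119,0,0,0,1,0,-0.0876,-0.0092,0,0,0,1,0,-0.096,-0.0057,0,0,0,1,0,-0.104,-0.0015,0,0,0]
}}

```text
clock: 7.4
tcp_pos: [0.5133, 0.1251, 0.0728]
orientation: [[0.981, 0.194, -0.0], [0.194, -0.981, 0.0], [-0.0, -0.0, -1.0]]
ft_force: [3.0, 1.2, 3.9]
gripper_width: 0.0088
```

Request:
{"fn": "arm_command", "kwargs": {
  "rows": [1,0,-0.0077,0.0049,0,0,0,1,0,-0.0148,0.0104,0,0,0,1,0,-0.0215,0.0165,0,0,0,1,0,-0.0277,0.0232,0,0,0,1,0,-0.0332,0.0304,0,0,0,1,0,-0.0381,0.0381,0,0,0,1,0,-0.0423,0.0461,0,0,0,1,0,-0.0457,0.0545,0,0,0,1,0,-0.0485,0.0632,0,0,0,1,0,-0.0504,0.072,0,0,0,1,0,-0.0516,0.081,0,0,0,1,0,-0.052,0.0905,0,0,0]
}}

```text
clock: 8.6
tcp_pos: [0.5032, 0.1753, -0.0181]
orientation: [[0.981, 0.194, -0.001], [0.194, -0.981, -0.0], [-0.001, -0.0, -1.0]]
ft_force: [-2.7, -0.4, 25.0]
gripper_width: 0.0094
```

Request:
{"fn": "arm_command", "kwargs": {
  "rows": [1,0,0,0.0005,0,0,0,1,0,0,0.001,0,0,0,1,0,0,0.0015,0,0,0,1,0,0,0.002,0,0,0]
}}

```text
clock: 9.0
tcp_pos: [0.5033, 0.1754, -0.0189]
orientation: [[0.981, 0.194, -0.001], [0.194, -0.981, 0.0], [-0.001, -0.0, -1.0]]
ft_force: [-6.2, -1.5, 12.6]
gripper_width: 0.0091
```

The leaf is at its end stop. Releasing and rising.

Request:
{"fn": "arm_command", "kwargs": {
  "rows": [0.3,0,0,-0.001,0,0,0,0.3,0,0,-0.001,0,0,0,0.3,0,0,-0.001,0,0,0,0.3,0,0,-0.001,0,0,0,0.3,0,0,-0.03,0,0,0,0.3,0,0,-0.07,0,0,0,0.3,0,0,-0.11,0,0,0,0.3,0,0,-0.15,0,0,0,0.3,0,0,-0.19,0,0,0,0.3,0,0,-0.22,0,0,0,0.3,0,0,-0.22,0,0,0,-0.3,0,0,-0.22,0,0,0]
}}

```text
clock: 10.2
tcp_pos: [0.504, 0.1754, 0.2015]
orientation: [[0.981, 0.194, 0.002], [0.194, -0.981, 0.0], [0.002, -0.0, -1.0]]
ft_force: [-0.7, -0.1, -0.3]
gripper_width: 0.0433
```

Request:
{"fn": "arm_command", "kwargs": {
  "rows": [-0.3,-0.02,0.05,0,0,0,0,-0.3,-0.04,0.1,0,0,0,0,-0.3,-0.06,0.15,0,0,0,0,-0.3,-0.08,0.18,0,0,0,0,-0.3,-0.08,0.2,0,0,0,0,-0.3,-0.08,0.2,0,0,0,0,-0.3,-0.08,0.2,0,0,0,0,-0.3,-0.08,0.2,0,0,0,0]
}}

```text
clock: 11.0
tcp_pos: [0.4634, -0.0354, 0.1998]
orientation: [[0.981, 0.195, -0.002], [0.195, -0.981, 0.001], [-0.002, -0.001, -1.0]]
ft_force: [0.1, -0.3, -0.3]
gripper_width: 0.0554
```

```bash
cat > meas.py <<'E'
from plan import *
f=grab("wrist");pickle.dump(f,open("w4.pkl","wb"));s=arm.get_state();print(s["clock"],s["tcp_pos"],s["gripper_width"])
im=f["img"].copy()
for S in [(30,104,35),(-30,104,35),(52,0,42),(-52,0,42),(68,32,100),(0,32,35)]:
    u,v=proj(f,sw(S));cv2.circle(im,(int(round(u)),int(round(v))),3,(255,0,255),1)
save("w4.png",im)
W=cloud(f);S=(W-P0)@RS*1000
def st(n,m): print(n,m.sum(),np.round(np.nanmedian(S[m],0),1),np.round(np.nanpercentile(S[m],[3,97],axis=0),1).tolist()) if m.sum() else print(n,0)
z=S[...,2]
st("bar",(abs(S[...,0])<20)&(abs(S[...,1]-104)<14)&(z>25)&(z<50))
st("frame",(abs(S[...,0])<60)&(S[...,1]>5)&(S[...,1]<70)&(z>28)&(z<50))
st("collar top",(np.hypot(S[...,0]-68,S[...,1]-32)<9)&(np.hypot(S[...,0]-68,S[...,1]-32)>5.5)&(z>90)&(z<110))
st("post top",(np.hypot(S[...,0]-68,S[...,1]-32)<7)&(z>133))
st("base",(abs(S[...,0])<50)&(S[...,1]<-20)&(S[...,1]>-55)&(z<20))
D=(S[...,0]<-80)&(abs(z)<15)&(S[...,0]>-150);st("desk",D)
# loupe
q0=np.array([.5088,-.2714])
Q=W[(W[...,2]>.022)&(W[...,2]<.045)&(np.hypot(W[...,0]-q0[0],W[...,1]-q0[1])<.12)];r=np.hypot(*(Q[:,:2]-q0).T)
from scipy.optimize import least_squares
b=Q[(r<.031)&(Q[:,2]>.027)];print(len(Q),len(b))
if len(b)>50:
    q=least_squares(lambda q:np.hypot(b[:,0]-q[0],b[:,1]-q[1])-q[2],[*q0,.023],loss='soft_l1',f_scale=.003).x;print("barrel",q)
    H=Q[(r>.04)&(r<.105)&(Q[:,2]>.027)];l=cv2.fitLine(H[:,:2].astype(np.float32),cv2.DIST_L2,0,.01,.01).ravel();print("handle",l,np.median(H[:,2]),len(H))
E
python3 meas.py
```

```text
11.05 [ 0.46361481 -0.03527359  0.20006235] 0.05550773839599802
bar 394 [  0.8 102.7  37.8] [[-18.1, 99.8, 33.0], [19.0, 108.3, 39.9]]
frame 4615 [ 6.1 32.6 37.1] [[-38.9, 6.3, 35.2], [46.4, 60.1, 39.0]]
collar top 274 [66.  28.4 99.6] [[60.0, 23.4, 91.8], [75.9, 40.1, 101.5]]
post top 111 [ 68.8  31.5 136.8] [[66.7, 28.8, 133.2], [71.4, 36.1, 138.6]]
base 2460 [  2.8 -38.1   7.1] [[-46.5, -54.0, 5.6], [46.1, -21.0, 8.8]]
desk 25251 [-114.9  -61.5   -1.3] [[-147.6, -445.5, -2.7], [-82.2, 259.0, 0.2]]
3327 668
barrel [ 0.51172133 -0.27130321  0.02306825]
handle [ 0.9813978  -0.1919854   0.55892676 -0.2742925 ] 0.04146890422395575 1753
```

View pics/w4.png

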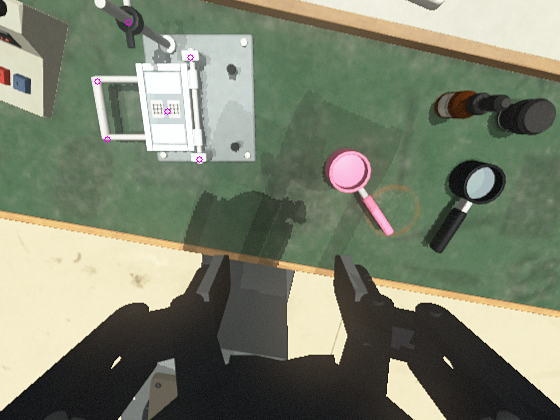

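The wrist view confirms the leaf lies flat on the +y side with the ruled face up: the grid platforms are at (167,110), and the frame top is level at 37 mm. The loupe is at (477,182) with its handle end at (440,245). I'll refine the loupe pose.

Run:
```python
from plan import *
f=pickle.load(open("w4.pkl","rb"));W=cloud(f)
c=np.array([.510,-.2714]);d=np.array([-.976,.217]);n=np.array([-d[1],d[0]])
A=(W[...,:2]-c)@d;B=(W[...,:2]-c)@n;z=W[...,2]
H=W[(A>.042)&(A<.11)&(abs(B)<.015)&(z>.024)&(z<.036)];l=cv2.fitLine(H[:,:2].astype(np.float32),cv2.DIST_L2,0,.01,.01).ravel()
dd=-l[:2]*np.sign(l[0]);print("dir",dd,np.degrees(np.arctan2(-dd[1],-dd[0])),"z",np.median(H[:,2]),"end",((H[:,:2]-c)@dd).max(),"offset of axis from c",((l[2:]-c)@np.array([-dd[1],dd[0]])),np.percentile((H[:,:2]-c)@np.array([-dd[1],dd[0]]),[3,97]))
b=W[(np.hypot(W[...,0]-c[0],W[...,1]-c[1])<.03)&(z>.029)&(z<.04)];print("rim",np.median(b[:,2]),(b[:,:2].min(0)+b[:,:2].max(0))/2,np.ptp(b[:,:2],axis=0))
yaw=np.arctan2(-dd[1],-dd[0]);lend=c+dd*.0
ax=l[2:]+dd*((c-l[2:])@dd)   # axis point nearest c
for zt in(.06,-.032):
  g=ax+dd*.062;print("grip",g,np.round(rel([*g,zt],down(yaw,1)),4).tolist())
S=(W-P0)@RS*1000;r=np.hypot(S[...,0]-68,S[...,1]-32);q=S[(r<10)&(r>5)&(S[...,2]>94)&(S[...,2]<106)][:,2];print("collar z hist",np.histogram(q,np.arange(94,107)))
f=pickle.load(open("w1.pkl","rb"));S=(cloud(f)-P0)@RS*1000;r=np.hypot(S[...,0]-68,S[...,1]-32);q=S[(r<10)&(r>5)&(S[...,2]>94)&(S[...,2]<106)][:,2];print("w1",np.histogram(q,np.arange(94,107))[0])
```

```text
dir [-0.97833776  0.207015  ] -11.94748 z 0.0298936558525288 end 0.09746414520088421 offset of axis from c -0.0017458772928703285 [-0.00596763  0.00490959]
rim 0.03240687764286235 [ 0.50865093 -0.27185641] [0.05625822 0.04999042]
grip [ 0.44970448 -0.25685701] [-0.0568, 0.2147, 0.1399, -0.0339, 0.0722, 23.2293]
grip [ 0.44970448 -0.25685701] [-0.0567, 0.2148, 0.2319, -0.0339, 0.0722, 23.2293]
collar z hist (array([ 13,  10,  16,  16,  30, 100, 105,  29,   0,   2,   1,   1]), array([ 94,  95,  96,  97,  98,  99, 100, 101, 102, 103, 104, 105, 106]))
w1 [ 8  8  7 12 25 78 64 16  3  2  1  1]
```

Request:
{"fn": "arm_command", "kwargs": {
  "rows": [0.1,-0.014,0.05,0,0,0,6,0.1,-0.028,0.1,0,0,0,12,0.1,-0.042,0.15,0,0,0,18,0.1,-0.0567,0.2,0.03,0,0,23.2,0.1,-0.0567,0.2148,0.08,0,0,23.2,0.1,-0.0567,0.2148,0.12,0,0,23.2,0.1,-0.0567,0.2148,0.14,0,0,23.2,0.1,-0.0567,0.2148,0.14,0,0,23.2,0.1,-0.0567,0.2148,0.14,0,0,23.2]
}}

```text
clock: 11.95
tcp_pos: [0.4504, -0.2573, 0.0612]
orientation: [[0.978, -0.207, -0.0], [-0.207, -0.978, 0.0], [-0.001, -0.0, -1.0]]
ft_force: [0.4, -0.7, 0.1]
gripper_width: 0.0383
```

Run:
```python
from plan import *
f=grab("wrist");s=arm.get_state();W=cloud(f);z=W[...,2];print(s["tcp_pos"],s["gripper_width"])
c=np.array([.510,-.2714]);dd=np.array([-.9783,.2070]);n=np.array([-dd[1],dd[0]])
A=(W[...,:2]-c)@dd;B=(W[...,:2]-c)@n
H=W[(A>.042)&(A<.11)&(abs(B)<.015)&(z>.022)&(z<.038)];l=cv2.fitLine(H[:,:2].astype(np.float32),cv2.DIST_L2,0,.01,.01).ravel()
d2=-l[:2]*np.sign(l[0]);yaw=np.arctan2(-d2[1],-d2[0]);print(len(H),np.degrees(yaw),l)
ax=l[2:]+d2*((c-l[2:])@d2);b=W[(np.hypot(W[...,0]-c[0],W[...,1]-c[1])<.03)&(z>.029)&(z<.04)];print("rim",len(b),np.median(b[:,2]),b[:,:2].min(0),b[:,:2].max(0))
g=ax+d2*.062;print(g,np.round(rel([*g,-.032],down(yaw,1)),4).tolist())
save("w5.png",f["img"])
```

```text
[ 0.45141077 -0.25806317  0.06255264] 0.038372651488847685
1056 -12.184841 [ 0.97747177 -0.2110662   0.4434607  -0.25824925]
rim 1379 0.03282744384323242 [ 0.48057621 -0.29752607] [ 0.53640836 -0.24832436]
[ 0.44914564 -0.25947681] [-0.0021, 0.0018, 0.0945, 0.0449, -0.1156, 0.269]
```

View pics/w5.png

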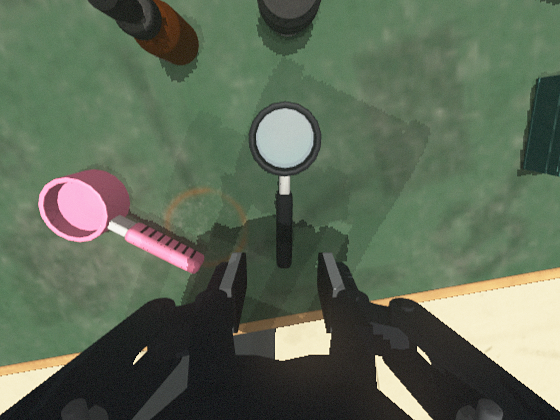

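View: handle at column 284 between the fingers (238/325), and the pink decoy's handle end at (200,265), clear of them. Descending and gripping.

Request:
{"fn": "arm_command", "kwargs": {
  "rows": [0.1,-0.0021,0.0018,0.03,0,0,0,0.1,-0.0021,0.0018,0.055,0,0,0,0.1,-0.0021,0.0018,0.075,0,0,0,0.1,-0.0021,0.0018,0.088,0,0,0,0.1,-0.0021,0.0018,0.093,0,0,0,0.1,-0.0021,0.0018,0.093,0,0,0,0.1,-0.0021,0.0018,0.093,0,0,0]
}}

```text
clock: 12.7
tcp_pos: [0.4487, -0.2602, -0.0307]
orientation: [[0.978, -0.208, 0.002], [-0.208, -0.978, -0.001], [0.002, 0.001, -1.0]]
ft_force: [-0.3, -1.3, -0.1]
gripper_width: 0.0383
```

Request:
{"fn": "arm_command", "kwargs": {
  "rows": [1,0,0,0,0,0,0,1,0,0,0,0,0,0,1,0,0,0,0,0,0,1,0,0,0,0,0,0,1,0,0,0,0,0,0,1,0,0,0,0,0,0],
  "newtons": 45
}}

```text
clock: 13.3
tcp_pos: [0.4482, -0.26, -0.0313]
orientation: [[0.978, -0.208, 0.001], [-0.208, -0.978, -0.001], [0.001, 0.001, -1.0]]
ft_force: [-1.2, 0.0, 7.1]
gripper_width: 0.0111
```

Request:
{"fn": "arm_command", "kwargs": {
  "rows": [1,0,0,-0.005,0,0,0,1,0,0,-0.02,0,0,0,1,0,0,-0.045,0,0,0,1,0,0,-0.075,0,0,0,1,0,0,-0.105,0,0,0,1,0,0,-0.135,0,0,0,1,0,0,-0.155,0,0,0,1,0,0,-0.16,0,0,0,1,0,0,-0.16,0,0,0,1,0,0,-0.16,0,0,0]
}}

```text
clock: 14.3
tcp_pos: [0.4468, -0.2589, 0.1266]
orientation: [[0.978, -0.208, -0.002], [-0.208, -0.978, 0.001], [-0.002, -0.001, -1.0]]
ft_force: [-0.4, -0.1, -1.2]
gripper_width: 0.0109
```

```bash
cat > lm.py <<'E'
from plan import *
f=grab("wrist");s=arm.get_state();print(s["clock"],s["tcp_pos"],s["gripper_width"],np.round(s["ft_force"],1))
W=cloud(f);R0=np.array(s["orientation"]);T=(W-s["tcp_pos"])@R0*1000
m=(T[...,0]>30)&(T[...,0]<95)&(abs(T[...,1])<32)&(T[...,2]<-46+12)&(T[...,2]>-75)
Q=T[m];print(len(Q),np.percentile(Q[:,2],[2,25,50,75,98]).round(1))
top=Q[Q[:,2]<np.percentile(Q[:,2],2)+8]   # upper rim
A=np.c_[top[:,:2],np.ones(len(top))];k=np.linalg.lstsq(A,top[:,2],rcond=None)[0];print("rim plane tilt deg",np.degrees(k[:2]),"res",np.std(top[:,2]-A@k),"n",len(top))
from scipy.optimize import least_squares
q=least_squares(lambda q:np.hypot(top[:,0]-q[0],top[:,1]-q[1])-q[2],[62,0,23.5],loss='soft_l1',f_scale=2).x;zr=np.median(top[:,2])
print("barrel centre tool",q,"z",zr,"bbox",top[:,:2].min(0),top[:,:2].max(0))
hh=T[(T[...,0]>12)&(T[...,0]<38)&(abs(T[...,1])<12)&(T[...,2]<-35)&(T[...,2]>-60)];print("handle",len(hh),np.round(np.median(hh,0),1))
save(__import__("sys").argv[1],f["img"])
E
python3 lm.py w6.png
python3 - <<'E'
from plan import *
print(arm.get_state()["joint_positions"])
s0=arm.get_state()
for z in(.13,.07):
  print(np.round(rel([*(sw((-62,32,0)))[:2],z],down(YAW,1),s0),4).tolist())
E
```

```text
14.35 [ 0.44658037 -0.25875525  0.12613629] 0.011342915627338647 [ 0.7 -0.5 -2. ]
14071 [-65.4 -63.6 -52.7 -51.4 -50.1]
rim plane tilt deg [-2.14734287 -0.00778643] res 1.8633137870286443 n 5355
barrel centre tool [64.74372286  0.68252503 22.47993122] z -64.10740715241451 bbox [ 30.00087091 -24.0402704 ] [89.59995091 25.34356633]
handle 361 [ 25.9   1.2 -59.2]
[-6.24511150e-01 -4.79118274e-02  1.80539225e+00  2.38751392e-06
  1.38685978e+00  1.15567281e+00]
[-0.0594, -0.3456, -0.0033, -0.0919, 0.1292, -23.1926]
[-0.0592, -0.3456, 0.0567, -0.0919, 0.1292, -23.1926]
```

View pics/w6.png

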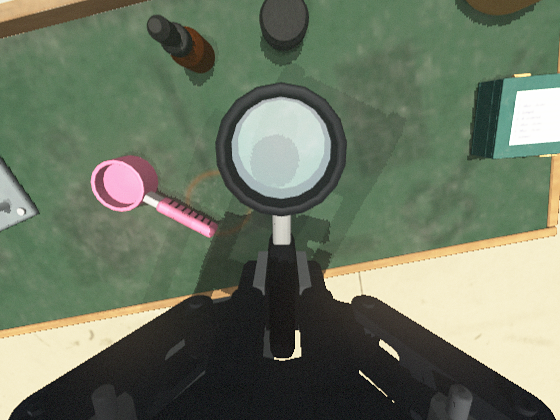

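The loupe is held: its barrel is at (282,148), level with the picture, and the handle is between the pads. Moving it over the chamber at a safe height.

Request:
{"fn": "arm_command", "kwargs": {
  "rows": [1,-0.006,-0.03,0,0,0,-2,1,-0.012,-0.065,0,0,0,-4.5,1,-0.019,-0.1,0,0,0,-7,1,-0.026,-0.14,0,0,0,-9.5,1,-0.033,-0.18,0,0,0,-12,1,-0.04,-0.22,0,0,0,-15,1,-0.047,-0.26,0,0,0,-18,1,-0.053,-0.295,0,0,0,-21,1,-0.059,-0.325,0,0,0,-23.2,1,-0.0615,-0.34,0,0,0,-23.2,1,-0.0615,-0.3456,0,0,0,-23.2,1,-0.0615,-0.3456,0,0,0,-23.2]
}}

```text
clock: 15.55
tcp_pos: [0.4585, 0.0916, 0.1267]
orientation: [[0.981, 0.195, -0.002], [0.195, -0.981, -0.0], [-0.002, -0.0, -1.0]]
ft_force: [0.1, 0.2, -0.4]
gripper_width: 0.0114
```

```bash
cat > lm2.py <<'E'
from plan import *
import sys
f=grab("wrist");s=arm.get_state();print(s["clock"],s["tcp_pos"],s["gripper_width"],np.round(s["ft_force"],1))
W=cloud(f);S=(W-P0)@RS*1000;tz=s["tcp_pos"][2]*1000
c=(RS.T@(s["tcp_pos"]-P0+np.array(s["orientation"])@[.0645,.0007,0]))*1000
for _ in range(3):
    r=np.hypot(S[...,0]-c[0],S[...,1]-c[1]);m=(r<26.5)&(r>19)&(abs(S[...,2]-tz-65)<8);Q=S[m]
    # outer/inner annulus: centre = circular mean over angle bins
    a=np.arctan2(Q[:,1]-c[1],Q[:,0]-c[0]);bins=[Q[(a>t)&(a<t+np.pi/12)] for t in np.arange(-np.pi,np.pi-.01,np.pi/12)]
    B=np.array([np.median(b,0) for b in bins if len(b)>5]);
    k,res,*_=np.linalg.lstsq(np.c_[2*B[:,:2],np.ones(len(B))],(B[:,:2]**2).sum(1),rcond=None);c=k[:2]
pl=np.linalg.lstsq(np.c_[B[:,:2]-c,np.ones(len(B))],B[:,2],rcond=None)[0]
print("barrel centre stand",c.round(1),"n",len(B),"top z",pl[2].round(1),"tilt deg",np.degrees(pl[:2]).round(2),"radius",np.hypot(*(B[:,:2]-c).T).mean().round(1))
r=np.hypot(S[...,0]-68,S[...,1]-32);q=S[(r<10)&(r>5)&(S[...,2]>95)&(S[...,2]<106)][:,2]
if len(q):print("collar z",len(q),np.median(q[q>98]) )
d=S[(S[...,0]<-80)&(S[...,0]>-150)&(abs(S[...,2])<10)];print("desk",np.median(d[:,2]) if len(d) else None)
# correction so that barrel centre -> (0,32), rim z -> argv[2]
zt=float(sys.argv[2]) if len(sys.argv)>2 else tz
tgt=np.array(s["tcp_pos"])+RS@np.array([0-c[0],32-c[1],0])/1000;tgt[2]=zt/1000
print("move",np.round(rel(tgt,down(YAW,1),s),4).tolist())
save(sys.argv[1],f["img"])
E
python3 lm2.py w7.png 69.7
```

```text
15.6 [0.45872945 0.09097973 0.12691909] 0.011333619097122159 [ 0.1 -0.8 -0.2]
barrel centre stand [ 1.  31.9] n 24 top z 190.3 tilt deg [0.28 0.04] radius 22.1
collar z 506 100.01065063884525
desk -1.324378824623472
move [-0.0009, -0.0001, 0.0572, 0.0077, 0.0958, 0.0215]
```

View pics/w7.png

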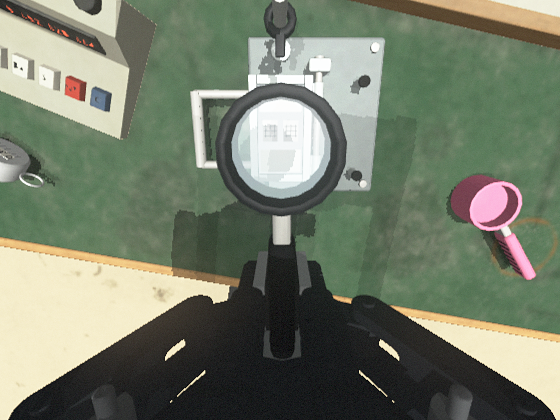

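View: the loupe (282,148) is centred on the platforms seen through the lens, level within 0.3°, and clear of the post at (282,25). Lowering to the focal height.

Request:
{"fn": "arm_command", "kwargs": {
  "rows": [1,-0.001,0,0.01,0,0,0,1,-0.001,0,0.022,0,0,0,1,-0.001,0,0.034,0,0,0,1,-0.001,0,0.045,0,0,0,1,-0.001,0,0.053,0,0,0,1,-0.001,0,0.057,0,0,0,1,-0.001,0,0.057,0,0,0,1,-0.001,0,0.057,0,0,0,1,-0.001,0,0.057,0,0,0]
}}

```text
clock: 16.5
tcp_pos: [0.4588, 0.0913, 0.0715]
orientation: [[0.981, 0.194, 0.001], [0.194, -0.981, 0.0], [0.001, 0.0, -1.0]]
ft_force: [-0.0, 0.0, -1.1]
gripper_width: 0.0111
```

```bash
python3 lm2.py w8.png 70;python3 lm2.py w8.png 70
python3 - <<'E'
from plan import *
f=grab("scene");W=cloud(f);S=(W-P0)@RS*1000
u,v=proj(f,sw((0,32,100)));print(u,v)
u=int(u);v=int(v);print(f["img"].shape)
a=f["img"][max(0,v-60):v+60,max(0,u-80):u+80]
save("s9.png",cv2.resize(a,None,fx=5,fy=5,interpolation=cv2.INTER_CUBIC))
E
```

```text
16.55 [0.45883891 0.09125632 0.07148717] 0.011043500628194279 [ 0.1 -0.8 -1.1]
barrel centre stand [ 1.  31.5] n 24 top z 135.3 tilt deg [0.54 0.05] radius 22.1
collar z 185 99.94292618598024
desk -1.286122066303463
move [-0.001, -0.0005, 0.0015, 0.0076, -0.0721, 0.0111]
16.6 [0.45872856 0.0912571  0.07139046] 0.011253106896352928 [-0.1  0.5 -1.6]
barrel centre stand [ 1.  31.5] n 24 top z 135.3 tilt deg [0.51 0.01] radius 22.1
collar z 176 100.03421307249417
desk -1.2546545146547885
move [-0.001, -0.0005, 0.0014, 0.0063, -0.0609, 0.0122]
230.9875423093004 179.4356113644954
(420, 560, 3)
```

View pics/w8.png

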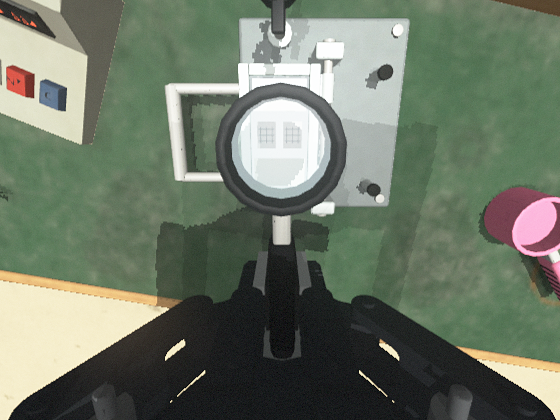

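Raw rim is 101.3 mm (135.3−34) against the collar's 100.0, and the centre is 1 mm off. Small trim, then hold.

Request:
{"fn": "arm_command", "kwargs": {
  "rows": [1,-0.001,-0.0005,0.0013,0,0,0,1,-0.001,-0.0005,0.0013,0,0,0,1,-0.001,-0.0005,0.0013,0,0,0,1,-0.001,-0.0005,0.0013,0,0,0,1,-0.001,-0.0005,0.0013,0,0,0,1,-0.001,-0.0005,0.0013,0,0,0]
}}

```text
clock: 17.25
tcp_pos: [0.4572, 0.0915, 0.0695]
orientation: [[0.981, 0.194, -0.0], [0.194, -0.981, -0.0], [-0.0, 0.0, -1.0]]
ft_force: [-0.3, 0.9, -2.1]
gripper_width: 0.0107
```

```bash
python3 lm2.py w9.png 70;python3 lm2.py w9.png 70
```

```text
17.3 [0.45720811 0.09146231 0.06951681] 0.011515683733309919 [ 0.5  0.1 -2.1]
barrel centre stand [-0.5 32. ] n 24 top z 133.2 tilt deg [ 0.33 -0.02] radius 22.1
collar z 42 99.85886725037186
desk -1.2801101062764588
move [0.0005, -0.0, -0.0005, -0.0002, -0.002, 0.0048]
17.35 [0.45719648 0.09148676 0.06950197] 0.011013975233908034 [ 0.3  0.2 -1.6]
barrel centre stand [-0.5 32. ] n 24 top z 133.2 tilt deg [0.39 0.04] radius 22.1
collar z 42 99.92446836161724
desk -1.265410053123728
move [0.0005, -0.0, -0.0005, -0.0025, -0.0019, 0.0032]
```

```bash
python3 -c "
from cell import arm
print(arm.job_done())"
```

```text
the job is handed in; nothing more can be done
None
```

I swung the leaf over by its bar to the end stop. I then picked up the black loupe by its handle and handed the job in while holding it over the chamber, at 17.4 s of the 58 s.

**Last checks, from the wrist camera:**
- **Leaf:** it lies flat on the +y side with the ruled platforms facing up.
- **Loupe position:** the barrel axis is about 0.5 mm from the chamber centre, and the loupe is level within about 0.4°.
- **Height:** the lower rim measured about 99.2 mm and the collar top about 99.9 mm. Both are raw depth readings; the desk itself reads −1.3 mm, so they agree to about 1 mm.
- **Contact:** the loupe was clear of the post in the last picture viewed, before the final 1–2 mm trim. Forces were about 2 N at the end and 25 N at most, when the leaf met its stop.

**What disagreed:**
- **Fingertips:** the real fingertips sit about 37 mm behind the reported TCP, so my first grip on the bar closed on air just above it. I measured the offset from the wrist depth image and allowed for it after that.
- **Grip width:** it read about 1 mm under the nominal sizes, 8.7 mm on the 10 mm bar and 11 mm on the 12 mm handle.
- **Height by arm pose:** worked out from the arm's pose at pickup, the rim comes to about 100.5 mm against a corrected collar height of about 101 mm. That agrees with the depth readings.

I did not re-measure the other objects on the desk after the moves. Nothing I saw in the pictures suggested they had been touched.

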